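Advance the spray carrier and re-pin its backstop

TASK

Push the carrier of clipped model parts along its rail, away from the backstop (it has a metal tab to take it by), until it clicks into the next station, leaving the backstop pinned where it is meanwhile. Then pull up the backstop's lock plunger by its knob, slide the backstop after the carrier to the next hole and let the pin go fully home in it, with the carrier still in its station. Finish while still holding the knob with the pin down in the hole: do not let go; do not disturb the other things on the bench.

Things in the scene. Friction and masses are not known exactly. Their poses are not given: they have to be found in the camera images.
- track: Plywood base plate (250 x 460 x 12 mm) fixed to the table, carrying a straight aluminium square tube, 40 mm wide, 420 mm long, top 42 mm above the table. Origin: on the table under the tube's middle. y axis: along the tube in the direction of travel, from the backstop towards the carrier; x: away from the robot, to the cup and tin side; z up. Yaw up to 0.35 rad either way.
- carrier (a joint): Position (m) along the track's +y of the carrier: black perforated board, 130 (x) x 160 (y) x 15 mm, top 63 mm above the table. Sprung-ball notches at 0 (station left) and 0.085 (next station); starts between, 0.015 to 0.05; can overrun to 0.115. Drag 1 N plus 6 N per m/s. The ball draws it in from about 4 mm off a notch; about 12 N pull it out.
- carrier_tab (a point): Centre of the carrier's upright aluminium push tab, on the board's robot side midway along it: 16 mm thick along the track's y, 24 mm along x, from 63 to 111 mm above the table (centre 87 mm). Axes as the track's. Keep clear of four thin clip sticks with white model parts, up to 200 mm above the table, on the board 50 mm or more farther from the robot or nearer its leading end.
- station (a point): Fixed point: where the centre of the push tab is when the carrier sits in the next station's notch, 87 mm above the table. A thin steel marker tab (4 mm wide along y, top 52 mm above the table) stands on the base plate beside it, 38 mm nearer the robot; a like marker stands beside the station being left.
- stop (a joint): Position (m) along the track's +y of the backstop: aluminium saddle 70 (x) x 56 (y) mm, top 60 mm above the table, with two 6 mm rubber bumpers towards the carrier. 0 = first hole, where it starts locked; 0.085 = next hole, leaving about 6 mm to the carrier at its next station; 0.170 = a further hole, not wanted. Unlocked, drag 1.5 N plus 6 N per m/s.
- plunger (a joint): How far the backstop's lock plunger is pulled up (m): 0 = pin fully down in a hole, 0.016 = fully up. A spring pushes it down, 5 N at 0, 9 N fully up. The pin is 8 mm thick with a round end and goes 10 mm deep into an 11 mm hole, so above 0.010 it is clear; let down between holes it rests on the tube at 0.010.
- knob_center (a point): Centre of the round black plunger knob on top of the backstop: 26 mm diameter, 24 mm high, axis vertical. With the pin down the centre is 86 mm above the table (knob from 74 to 98 mm); below it are a 12 mm stem and, on the saddle, a 21 mm nut 6 mm high. It rises with the plunger and travels with the backstop.
- knob: The same plunger knob, whose touch is judged; origin on its axis 20 mm below its centre. Axes as the track's.
- next_hole (a point): Middle of the mouth of the next hole, on the tube's top (42 mm above the table): the knob's axis must end over it. A small dark round hole, 11 mm wide, 10 mm to the robot's side of the tube's middle line, as the knob is.
- paint_cup: Bystander: an open white plastic paint cup, 54 mm across, 42 mm high, standing on the far part of the base plate. Origin at the centre of its underside.
- putty_tin: Bystander: a flat round steel tin, 56 mm across, 30 mm high, standing on the far part of the base plate. Origin at the centre of its underside.
- aerosol_a: Bystander: a white aerosol can with red cap, 64 mm across, 190 mm high, on the table to the right. Origin at the centre of its underside.
- aerosol_b: Bystander: a bare metal aerosol can with grey cap, 64 mm across, 170 mm high, on the table to the right. Origin at the centre of its underside.
- primer_jar: Bystander: a glass jar with steel lid, 60 mm across, 70 mm high, on the table to the left. Origin at the centre of its underside.
- wrench: Bystander: a steel wrench lying on the table near the robot, to the right.
- clip_bin: Bystander: an open cardboard bin, 160 x 110 x 50 mm, on the table to the left. Origin at the centre of its underside.

How it is judged:
By the outcome, as a careful person would: the job done as asked, in the order asked, and still so for the second after the job is handed in, while the arm keeps its last pose, push and grip.
It also fails if it takes over 45 s, if anything falls off the work surface, if the arm or the gripper's body presses on something with over 40 N, if the wrist force passes 120 N, or if a joint passes its speed limit or range.

ROBOT

A 7-joint arm with a two-finger parallel gripper is mounted at the origin on the work surface. World frame = base frame: x ahead of the robot, y to its left, z up, the work surface at z = 0. Lengths are in m, angles in rad, forces in N, time in s.
With the tool pointing down it reaches from about 0.4 to 0.85 m from the base axis. Payload 10.4 kg.
Tool frame: the origin (TCP) lies at the very end of the fingers, on their centre line; the grasp point (between the pads) lies 19 mm behind it; z points along the fingers, y is the line along which they close (so a half turn about z gives the same grasp; the last joint's range is limited). The gripper opens to 87 mm and grips with 3 to 60 N. Pads are 19 mm wide; open, the fingers measure 117 mm over their backs; the gripper's body (75 mm by 190 mm) begins 51 mm behind the grasp point.
Start: joints at [-1.275, 0.332, -0.065, 1.46, 0.022, 1.35, -0.088], TCP at [0.196, 0.594, 0.223] pointing down, gripper open.
Joint ranges: [-2.6, 2.6], [-0.5, 2.12], [-1.47, 1.34], [0.16, 2.42], [-1.27, 4.41], [0.06, 2.06], [-2.6, 2.6]. Speed limits (rad/s): [2.22, 2.22, 2.79, 2.79, 3.14, 3.14, 3.14].

INTERFACE

Orientations are given as a unit quaternion [x, y, z, w].
In Python, from bench import * gives the robot as it stands.
- The arm moves only by the tool step_arm, never from a script. Its arguments are lists of equal length, an entry for each row: "delta_pos": the shift along the world's x, y, z in units of 25 mm (1.0 is 25 mm), a list of three; "turn": the turn about the world's z in units of 0.12 rad (1.0 is 0.12 rad). In form: {"delta_pos": [[tx, ty, tz], ...], "turn": [turn, ...]}. A call has 1 to 12 rows; each row shifts and turns the commanded pose from where the row before left it; what a row does not reach is not made up. A row lasts 1/10 s, in which the tool goes at most 50 mm and 8.59 degrees, less where a joint would pass 70% of its speed; a pose out of reach is approached as far as the arm can. A call with a number of a shift or a turn outside -1 to 1 is refused whole. A call with a gripper value outside its range is refused whole. "grip" is the closure, from 0 (fully open) to 1 (shut), set as the call begins (left out, the last holds). The fingers move at their own pace and stop on an object; "newtons" is the grip in N (left out, the last holds). Time passes only in rows, so rows that do not move let the fingers close. It gives the time, the measured TCP pose, the force, the opening and the grip force at its end, in the units of the state.
- read_state(): the state, without advancing time (a new reading comes with each control period).
- camera(name): name is "scene" or "top"; returns a dict with "image" (384x512x3 uint8, red, green, blue), "z_map" (384x512 float32, m along the optical axis (not along the pixel's ray), 0 where there is no reading), "mtx" (3x3 intrinsics, pixels), "view" (4x4, takes a point from world to camera coordinates). Camera axes: x right, y up, looking along -z (the intrinsics and any distortion apply to the point x, -y, -z); pixel columns grow to the right and rows downward; lengths in m; the calibration is good to about 2 mm. A picture is of the moment at which its call begins.
- close_job(): hands the job in; it is judged then, once.
The state is a dict: "time": time; "joint_positions": joint angles; "joint_vel": joint speeds; "joint_torque": joint torques, N m; "ee_pos": TCP position; "eef_rot": TCP orientation; "ft_force": force on the tool from outside, world axes, zero at the start; "torque": the same for the moment, N m; "width": finger opening in m; "grip_force": force on a finger pad.
Only numpy, scipy, OpenCV 4.12 (cv2) and the standard library are available. Lean on these libraries where they do the work, as an engineer would, in place of code of your own. Each camera call takes 0.05 s, during which the arm holds its last target. There are 200 camera calls.

## Working session

There is one attempt and no reset: what is moved stays moved. The work goes in short steps, Python scripts to look and compute and a tool call to move; the robot and the scene stay as the last step left them, time stands still between calls to the robot, and variables do not carry over. Pictures are saved under pics/ and viewed, at most 10 in all, crops included, and the job is handed in when it is done.

Besides the shell and the picture viewer there is one more tool, called after "Emit:" by a JSON object that holds its "name" and its "arguments". step_arm: Moves the arm, as the interface text tells. Shifts and turns lie within -1 to 1; 1 stands for 25 mm of shift or 0.12 rad of turn. Its arguments: {"type":"object","properties":{"delta_pos":{"type":"array"},"turn":{"type":"array"},"grip":{"type":"number"},"newtons":{"type":"number"}},"required":["delta_pos","turn"]}

```bash
mkdir -p pics; cat > h.py <<'E'
import numpy as np, cv2
from bench import *
def cloud(c):
    z=c["z_map"];K=np.array(c["mtx"]);V=np.array(c["view"])
    v,u=np.mgrid[:z.shape[0],:z.shape[1]]
    P=np.stack([(u-K[0,2])/K[0,0]*z,-(v-K[1,2])/K[1,1]*z,-z,np.ones_like(z)],-1)
    W=(P@np.linalg.inv(V).T)[...,:3]; W[z<=0]=np.nan
    return W
E
python3 - <<'E'
from h import *
s=read_state();print(s)
for n in("scene","top"):
    c=camera(n);np.savez(n+"0.npz",**c);cv2.imwrite(f"pics/{n}0.png",c["image"][...,::-1]);print(n,c["mtx"],c["view"],[k for k in c])
E
```

```text
{'time': 0.0, 'joint_positions': array([-1.27460362,  0.33284979, -0.06470805,  1.46093708,  0.02158627,
        1.34986944, -0.08849692]), 'joint_vel': array([ 6.71146534e-04, -1.17127771e-03, -2.01553142e-03,  1.69326760e-03,
        2.37707976e-04,  2.15369328e-04, -7.55436111e-05]), 'joint_torque': array([-3.02140215e-04, -6.23261905e+01,  2.43303424e-02, -3.89904964e+01,
       -6.15267735e-02,  3.95914412e-02,  1.15812172e-04]), 'ee_pos': array([0.19576567, 0.59315383, 0.22176976]), 'eef_rot': array([ 1.58708103e-01,  9.87325311e-01, -6.79030801e-04, -8.54735771e-05]), 'ft_force': array([-0.15662744, -1.05453267,  1.41916168]), 'torque': array([ 0.04926754,  0.00636066, -0.01298924]), 'grip_force': 0.0, 'width': 0.08678889885817337}
scene [[392.83756786   0.         257.85842392]
 [  0.         392.83756786 190.19594371]
 [  0.           0.           1.        ]] [[-0.12049291  0.99264418  0.01178951  0.05500154]
 [-0.74960391 -0.09876441  0.65447656  0.33373133]
 [ 0.65082673  0.07002232  0.75599037 -1.69966779]
 [ 0.          0.          0.          1.        ]] ['image', 'z_map', 'mtx', 'view']
top [[378.53568862   0.         261.6298409 ]
 [  0.         378.53568862 189.40388285]
 [  0.           0.           1.        ]] [[ 0.03013099 -0.99941875  0.01594657 -0.03633277]
 [ 0.99281905  0.0317722   0.1153294  -0.54476914]
 [-0.11576902  0.01235707  0.99319929 -1.3573348 ]
 [ 0.          0.          0.          1.        ]] ['image', 'z_map', 'mtx', 'view']
```

View pics/top0.png

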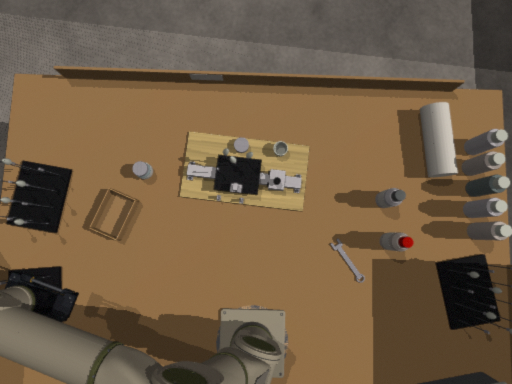

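View pics/scene0.png

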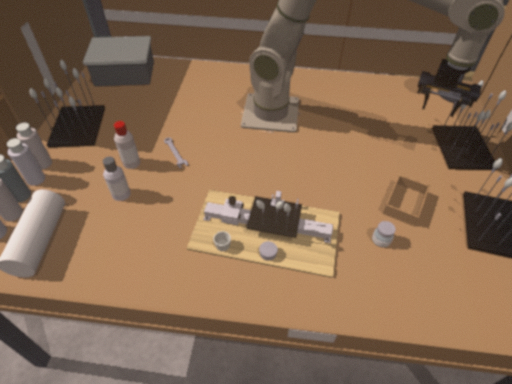

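The top view shows the track around pixel (245,172), with the backstop and knob at (277,180), the carrier at (238,175) and the tab near (236,187). The scene view shows the knob at (232,201) and the tab near (279,199). Next I'll measure with the depth data.

```bash
python3 - <<'E'
from h import *
for n,b in(("top",(170,120,320,220)),("scene",(185,180,345,275))):
    c=dict(np.load(n+"0.npz"));W=cloud(c);x0,y0,x1,y1=b
    S=W[y0:y1,x0:x1].reshape(-1,3);I=c["image"][y0:y1,x0:x1].reshape(-1,3).astype(int)
    print(n,"table",np.nanmedian(W[220:300,100:200,2]) if n=="top" else "")
    for lab,lo,hi in(("plate",.007,.017),("tube",.037,.0465),("board",.058,.068)):
        m=(S[:,2]>lo)&(S[:,2]<hi)
        if lab=="board": m&=(I.sum(1)<120)
        if lab=="plate": m&=(I[:,0]-I[:,2]>50)
        p=S[m]; r=cv2.minAreaRect((p[:,:2]*1000).astype(np.float32));print(lab,m.sum(),r,np.median(p[:,2]))
    cv2.imwrite(f"pics/{n}0c.png",cv2.resize(c["image"][y0:y1,x0:x1,::-1],None,fx=5,fy=5,interpolation=cv2.INTER_CUBIC))
    m=(S[:,2]>.07)
    yy,xx=np.where(m.reshape(y1-y0,x1-x0))
    for k in range(len(yy)):
        w=S[m][k]
        if w[2]<.125: print((xx[k]+x0,yy[k]+y0),(w*1000).round().astype(int).tolist(),I[m][k].tolist(),end=";")
    print()
E
```

```text
top table -0.0009286145534412871
plate 3696 ((632.6617431640625, 42.34954833984375), (535.3295288085938, 335.50927734375), 78.94261169433594) 0.010907899816277378
tube 685 ((619.9765625, 53.51344299316406), (232.1964111328125, 404.0524597167969), 14.584770202636719) 0.0409148436792075
board 1151 ((591.2555541992188, 54.122562408447266), (188.48777770996094, 126.35369873046875), 85.53406524658203) 0.061957394188094206
(np.int64(225), np.int64(156)) [648, 112, 118] [31, 31, 32];(np.int64(226), np.int64(157)) [647, 110, 108] [33, 34, 36];(np.int64(226), np.int64(158)) [647, 111, 88] [25, 26, 26];(np.int64(247), np.int64(159)) [641, 36, 112] [29, 27, 30];(np.int64(247), np.int64(160)) [641, 36, 97] [24, 26, 25];(np.int64(247), np.int64(161)) [641, 37, 77] [21, 18, 22];(np.int64(235), np.int64(164)) [625, 78, 97] [34, 33, 34];(np.int64(235), np.int64(165)) [624, 79, 82] [25, 27, 28];(np.int64(221), np.int64(168)) [614, 129, 70] [25, 25, 25];(np.int64(217), np.int64(170)) [597, 137, 122] [46, 43, 45];(np.int64(218), np.int64(170)) [598, 134, 122] [49, 48, 51];(np.int64(219), np.int64(171))
[... 5203 characters left out ...]
[116, 112, 112];(np.int64(233), np.int64(190)) [534, 82, 88] [97, 93, 95];(np.int64(234), np.int64(190)) [533, 78, 94] [94, 91, 92];(np.int64(235), np.int64(190)) [533, 74, 99] [86, 82, 83];(np.int64(236), np.int64(190)) [533, 71, 102] [90, 87, 88];(np.int64(237), np.int64(190)) [535, 68, 80] [128, 123, 123];
scene table 
plate 4968 ((592.63134765625, 44.454498291015625), (468.5689392089844, 327.1484680175781), 87.5234375) 0.012483770112040604
tube 932 ((627.287109375, 53.94169616699219), (226.49398803710938, 409.5869445800781), 12.173095703125) 0.0422846457603725
board 0 ((0.0, 0.0), (0.0, 0.0), 0.0) nan
  return _methods._mean(a, axis=axis, dtype=dtype,
  ret = ret.dtype.type(ret / rcount)
```

View pics/top0c.png

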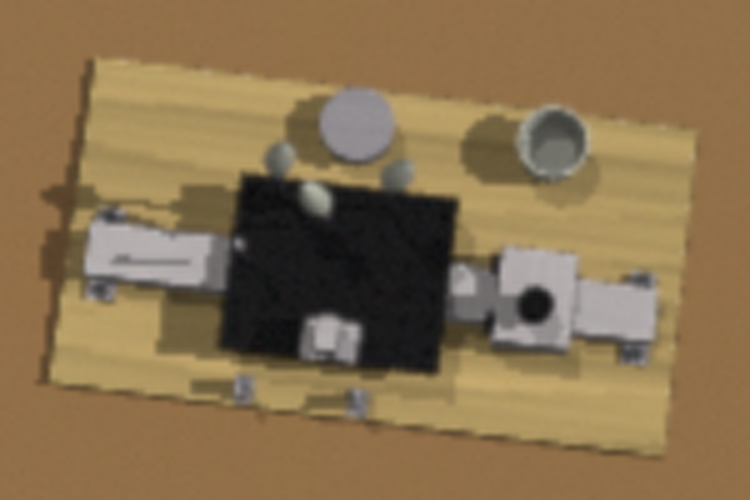

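View pics/scene0c.png

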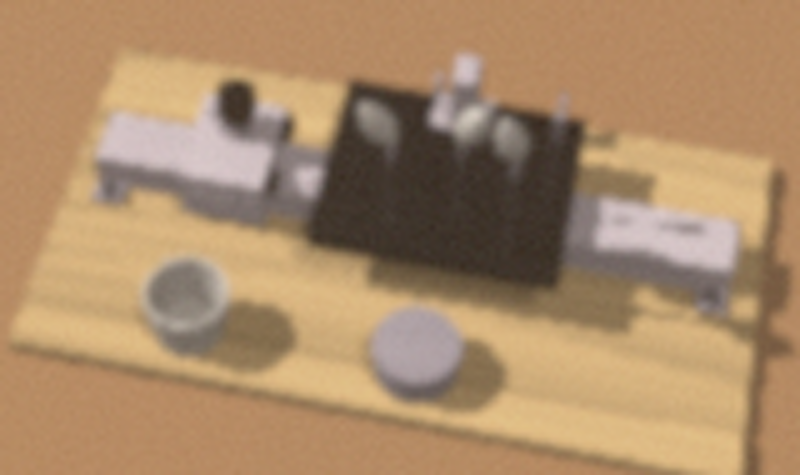

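The crops show the markers at top pixels (218.8,197.8) and (241.4,200.6), and the plate corners are clear. I'll intersect those pixel rays with the known heights.

```bash
cat >> h.py <<'E'
def ray(c,u,v,z):
    K=np.array(c["mtx"]);V=np.array(c["view"]);R=V[:3,:3];o=-R.T@V[:3,3]
    d=R.T@np.array([(u-K[0,2])/K[0,0],-(v-K[1,2])/K[1,1],-1]);return o+d*(z-o[2])/d[2]
E
python3 - <<'E'
from h import *
T=dict(np.load("top0.npz"));S=dict(np.load("scene0.npz"))
t=lambda x,y,z:(ray(T,170+(x+.5)/5-.5,120+(y+.5)/5-.5,z)*1000)[:2]
s=lambda x,y,z:(ray(S,185+(x+.5)/5-.5,180+(y+.5)/5-.5,z)*1000)[:2]
P=np.array([t(94,59,.012),t(698,129,.012),t(664,455,.012),t(45,383,.012)]);print("top plate",P,P.mean(0))
Q=np.array([s(120,50,.012),s(775,158,.012),s(742,472,.012),s(12,347,.012)]);print("scene plate",Q,Q.mean(0))
for a,b in((P[0]-P[1]),(P[3]-P[2])),((Q[1]-Q[0]),(Q[2]-Q[3])):
    for d in(a,b):print("yaw",-np.arctan2(d[0],d[1]),np.linalg.norm(d))
print("markers",t(244,384,.052),t(357,398,.052))
print("knob top",t(536,303,.098),s(237,96,.098))
print("tab top",t(329,335,.111),s(467,68,.111))
print("board",[t(*p,.063) for p in((242,176),(457,199),(437,374),(221,350))])
print("tube L/R mid",t(88,252,.042),t(657,313,.042))
E
```

```text
top plate [[ 759.60315989  263.55983483]
 [ 721.12550849 -194.39638157]
 [ 473.75673391 -173.01268205]
 [ 512.79690163  286.83068252]] [616.82057598  45.74536343]
scene plate [[ 475.76458736 -173.78073648]
 [ 513.21524025  286.9032445 ]
 [ 756.67743026  263.61664876]
 [ 726.68457208 -191.03546449]] [618.08545749  46.42592307]
yaw -0.08382349289915653 459.5698268986936
yaw -0.08469573818871343 461.497621481376
yaw -0.0811152126785841 462.2037231915748
yaw -0.06587336139605643 455.64033581279296
markers [512.94453348 135.73433339] [505.39665379  54.06706712]
knob top [572.09100444 -70.75843819] [576.64583751 -69.8100659 ]
tab top [543.25998167  72.55880085] [545.14407868  74.30752907]
board [array([662.9489084 , 142.60678476]), array([651.2223612 , -13.43391016]), array([523.46773044,  -2.97945682]), array([535.81637073, 152.10505922])]
tube L/R mid [607.07399918 254.66169267] [ 575.56150555 -162.38707634]
```

Emit:
{"name": "step_arm", "arguments": {"delta_pos": [[0,0,1],[0.3,-0.4,0.6],[0.6,-0.9,0],[0.6,-0.9,0],[0.6,-0.9,0],[0.6,-0.9,0],[0.6,-0.9,0],[0.6,-0.9,0],[0.6,-0.9,0],[0.6,-0.9,0],[0.6,-0.9,0],[0.6,-0.9,0]], "turn": [0,0,0.5,0.5,0.5,0.48,0,0,0,0,0,0], "grip": 0}}

```text
time: 1.3
ee_pos: [0.3543, 0.3567, 0.2628]
eef_rot: [0.041, 0.999, 0.0, 0.0]
ft_force: [0.6, 1.0, 0.2]
width: 0.0867
grip_force: 0.0
```

Emit:
{"name": "step_arm", "arguments": {"delta_pos": [[0.6,-0.9,0],[0.6,-0.9,0],[0.6,-0.9,0],[0.6,-0.9,0],[0.6,-0.9,0],[0.6,-0.9,0],[0.6,-0.9,0],[0.6,-0.9,0],[0.6,-0.9,0],[0.6,-0.9,0],[0.4,-0.5,0],[0,0,0]], "turn": [0,0,0,0,0,0,0,0,0,0,0,0]}}

```text
time: 2.5
ee_pos: [0.5143, 0.1178, 0.2627]
eef_rot: [0.043, 0.999, -0.0, 0.0]
ft_force: [0.1, -0.3, 0.0]
width: 0.0866
grip_force: 0.0
```

Emit:
{"name": "step_arm", "arguments": {"delta_pos": [[0.5,-0.86,0],[0.54,-0.87,0],[0,0,-1],[0,0,-1],[0,0,-0.5],[0,0,0]], "turn": [0,0,0,0,0,0]}}

```text
time: 3.1
ee_pos: [0.5381, 0.0781, 0.1987]
eef_rot: [0.04, 0.999, -0.0, -0.001]
ft_force: [-1.2, -0.0, 0.2]
width: 0.087
grip_force: 0.0
```

```bash
python3 - <<'E'
from h import *
print(read_state()["ee_pos"])
c=camera("scene");a=c["image"][120:270,180:340,::-1]
cv2.imwrite("pics/s1.png",cv2.resize(a,None,fx=4,fy=4,interpolation=cv2.INTER_CUBIC))
E
```

```text
[0.5381059  0.07809332 0.19871152]
```

View pics/s1.png

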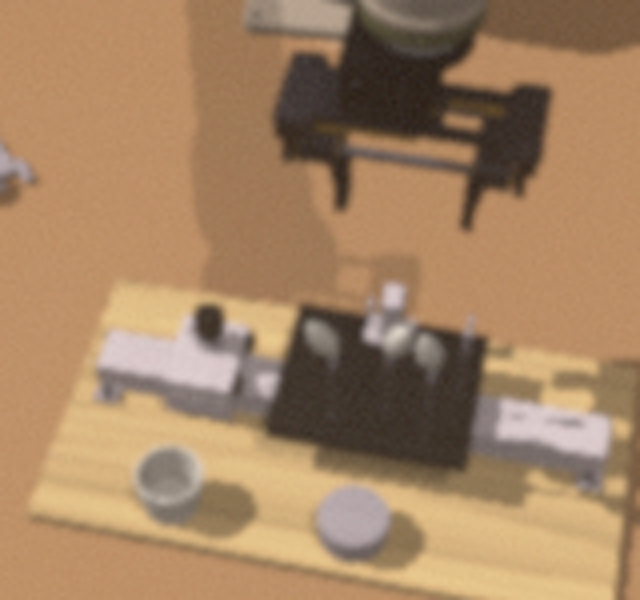

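The fingers at (340,205) and (470,225) straddle the tab at (393,290), with the sticks behind. I'll descend and grip.

Emit:
{"name": "step_arm", "arguments": {"delta_pos": [[0.08,-0.15,-1],[0,0,-1],[0,0,-1],[0,0,-1],[0,0,-0.6],[0,0,0],[0,0,0]], "turn": [0,0,0,0,0,0,0]}}

```text
time: 3.85
ee_pos: [0.5422, 0.0744, 0.0865]
eef_rot: [0.04, 0.999, 0.0, 0.001]
ft_force: [0.4, 0.2, -0.2]
width: 0.087
grip_force: 0.0
```

```bash
python3 - <<'E'
from h import *
print(read_state()["ee_pos"])
E
```

```text
[0.54218495 0.07437283 0.08651105]
```

Emit:
{"name": "step_arm", "arguments": {"delta_pos": [[-0.08,0,-0.26],[0,0,0]], "turn": [0,0]}}

```text
time: 4.05
ee_pos: [0.5393, 0.0742, 0.0789]
eef_rot: [0.04, 0.999, 0.0, 0.0]
ft_force: [0.2, -0.6, -0.4]
width: 0.087
grip_force: 0.0
```

Emit:
{"name": "step_arm", "arguments": {"delta_pos": [[0,0,0],[0,0,0],[0,0,0],[0,0,0],[0,0,0],[0,0,0],[0,0,0],[0,0,0]], "turn": [0,0,0,0,0,0,0,0], "grip": 1, "newtons": 20}}

```text
time: 4.85
ee_pos: [0.5394, 0.0741, 0.0786]
eef_rot: [0.041, 0.999, 0.0, -0.0]
ft_force: [0.2, 0.6, -0.8]
width: 0.0313
grip_force: 0.0
```

Emit:
{"name": "step_arm", "arguments": {"delta_pos": [[0,0,0],[0,0,0],[0,0,0],[0,0,0]], "turn": [0,0,0,0]}}

```text
time: 5.25
ee_pos: [0.5394, 0.0746, 0.0786]
eef_rot: [0.04, 0.999, 0.0, 0.0]
ft_force: [0.4, 3.0, -1.0]
width: 0.0157
grip_force: 20.0
```

Emit:
{"name": "step_arm", "arguments": {"delta_pos": [[0.02,0.25,0],[0.04,0.5,0],[0.04,0.5,0],[0.04,0.5,0],[0.03,0.35,0],[0,0,0],[0,0,0]], "turn": [0,0,0,0,0,0,0]}}

```text
time: 5.95
ee_pos: [0.5442, 0.1278, 0.0786]
eef_rot: [0.04, 0.999, 0.001, 0.001]
ft_force: [4.7, 5.8, -5.2]
width: 0.0163
grip_force: 20.0
```

Emit:
{"name": "step_arm", "arguments": {"delta_pos": [[0.01,0.1,0],[0,0,0],[0,0,0]], "turn": [0,0,0]}}

```text
time: 6.25
ee_pos: [0.5442, 0.1281, 0.0786]
eef_rot: [0.041, 0.999, -0.0, 0.0]
ft_force: [3.5, -3.4, -2.8]
width: 0.0162
grip_force: 20.0
```

Emit:
{"name": "step_arm", "arguments": {"delta_pos": [[0.01,0.08,0],[0,0,0],[0,0,0]], "turn": [0,0,0]}}

```text
time: 6.55
ee_pos: [0.5444, 0.1306, 0.0786]
eef_rot: [0.041, 0.999, -0.0, 0.0]
ft_force: [4.8, -2.3, -2.5]
width: 0.0161
grip_force: 20.0
```

Emit:
{"name": "step_arm", "arguments": {"delta_pos": [[0,0.06,0],[0,0,0],[0,0,0]], "turn": [0,0,0]}}

```text
time: 6.85
ee_pos: [0.5446, 0.1326, 0.0786]
eef_rot: [0.041, 0.999, 0.0, 0.001]
ft_force: [5.8, -1.0, -3.7]
width: 0.0157
grip_force: 20.0
```

Emit:
{"name": "step_arm", "arguments": {"delta_pos": [[0,0.06,0],[0,0,0],[0,0,0]], "turn": [0,0,0]}}

```text
time: 7.15
ee_pos: [0.5448, 0.1348, 0.0786]
eef_rot: [0.04, 0.999, 0.001, 0.001]
ft_force: [7.2, 0.8, -6.3]
width: 0.0156
grip_force: 20.0
```

Emit:
{"name": "step_arm", "arguments": {"delta_pos": [[0,0.06,0],[0,0,0],[0,0,0]], "turn": [0,0,0]}}

```text
time: 7.45
ee_pos: [0.545, 0.1367, 0.0786]
eef_rot: [0.04, 0.999, 0.001, 0.001]
ft_force: [9.3, 1.7, -7.6]
width: 0.0158
grip_force: 20.0
```

Emit:
{"name": "step_arm", "arguments": {"delta_pos": [[0.06,0.06,0],[0,0,0],[0,0,0]], "turn": [0,0,0]}}

```text
time: 7.75
ee_pos: [0.5451, 0.1376, 0.0785]
eef_rot: [0.04, 0.999, 0.0, -0.001]
ft_force: [-2.0, 2.0, 1.1]
width: 0.0154
grip_force: 20.0
```

```bash
python3 - <<'E'
from h import *
print(read_state()["ee_pos"],read_state()["ft_force"])
c=camera("top");np.savez("top1.npz",**c);a=c["image"][120:220,170:320,::-1]
cv2.imwrite("pics/t1.png",cv2.resize(a,None,fx=5,fy=5,interpolation=cv2.INTER_CUBIC))
E
```

```text
[0.5450678  0.13763621 0.07852627] [-2.00424274  1.98641858  1.08475834]
```

View pics/t1.png

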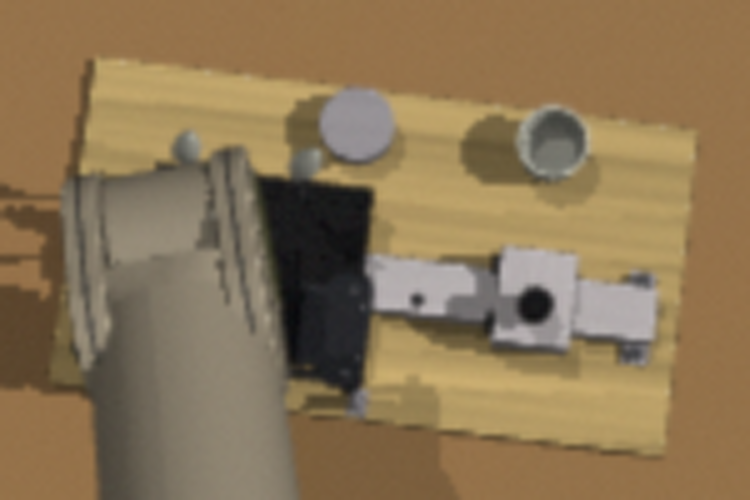

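The picture shows the hole at crop (418,300), the knob unmoved at (536,303), and the board's trailing far corner at (372,188), which was (457,199).

```bash
python3 - <<'E'
from h import *
T=dict(np.load("top1.npz"));T0=dict(np.load("top0.npz"))
t=lambda x,y,z:(ray(T,170+(x+.5)/5-.5,120+(y+.5)/5-.5,z)*1000)[:2]
print("hole",t(418,300,.042),"knob",t(536,303,.098))
b0=t(457,199,.063);b1=t(372,188,.063);print("board",b1,b1-b0)
ey=np.array([.081,.9967])
print("gap board-hole",(b1-t(418,300,.042))@ey)
# edge shift by row profile
g=lambda T:T["image"].astype(int).sum(2)
for v in(160,162,164,166,168): print(v,g(T)[v,238:250].tolist(),g(T0)[v,255:266].tolist())
E
```

```text
hole [579.49388733  12.59392535] knob [572.09100444 -70.75843819]
board [657.26230342  48.32196223] [ 6.03994221 61.75587239]
gap board-hole 41.909376055115274
160 [80, 77, 70, 70, 74, 81, 194, 383, 419, 425, 430, 433] [66, 87, 78, 88, 107, 113, 214, 407, 445, 444, 444]
162 [81, 85, 83, 76, 79, 125, 293, 387, 414, 419, 420, 417] [75, 72, 75, 66, 72, 105, 243, 389, 415, 421, 424]
164 [78, 79, 75, 84, 79, 123, 276, 354, 374, 382, 422, 440] [75, 72, 78, 67, 68, 119, 283, 376, 399, 407, 407]
166 [62, 59, 57, 64, 72, 141, 319, 360, 355, 360, 375, 418] [74, 75, 68, 79, 71, 133, 321, 354, 369, 414, 429]
168 [59, 64, 59, 57, 72, 174, 345, 374, 377, 388, 439, 448] [65, 65, 36, 58, 71, 156, 317, 354, 350, 360, 413]
```

Emit:
{"name": "step_arm", "arguments": {"delta_pos": [[0,-0.04,0],[0,0,0]], "turn": [0,0]}}

```text
time: 8.0
ee_pos: [0.545, 0.137, 0.0785]
eef_rot: [0.04, 0.999, 0.001, -0.001]
ft_force: [-3.5, 3.8, 2.8]
width: 0.0162
grip_force: 20.0
```

Emit:
{"name": "step_arm", "arguments": {"delta_pos": [[0,0,0],[0,0,0],[0,0,0]], "turn": [0,0,0], "grip": 0}}

```text
time: 8.3
ee_pos: [0.5458, 0.1356, 0.0786]
eef_rot: [0.041, 0.999, -0.0, 0.0]
ft_force: [0.8, -0.6, 0.7]
width: 0.0324
grip_force: 0.0
```

```bash
python3 - <<'E'
from h import *
print(read_state()["ee_pos"],read_state()["width"],read_state()["ft_force"])
T=camera("top");np.savez("top2.npz",**T)
T1=dict(np.load("top1.npz"))
g=lambda T:T["image"].astype(int).sum(2)
for v in(160,162,164,166,168): print(v,g(T)[v,240:248].tolist(),g(T1)[v,240:248].tolist())
E
```

```text
[0.54581524 0.13557466 0.07857852] 0.03242685601253307 [ 0.75446385 -0.62180827  0.66972971]
160 [79, 59, 79, 77, 179, 382, 415, 423] [70, 70, 74, 81, 194, 383, 419, 425]
162 [78, 64, 81, 102, 236, 381, 415, 420] [83, 76, 79, 125, 293, 387, 414, 419]
164 [75, 72, 81, 116, 268, 352, 375, 381] [75, 84, 79, 123, 276, 354, 374, 382]
166 [54, 61, 77, 139, 318, 351, 357, 357] [57, 64, 72, 141, 319, 360, 355, 360]
168 [54, 51, 69, 168, 346, 375, 375, 382] [59, 57, 72, 174, 345, 374, 377, 388]
```

Emit:
{"name": "step_arm", "arguments": {"delta_pos": [[0,0,0],[0,0,0],[0,0,0],[0,0,0.6],[0,0,1],[0,0,0.8],[0,-0.5,0],[0,-0.9,0],[0,-0.9,0],[0,-0.9,0],[0.1,-0.9,0],[0.2,-0.9,0]], "turn": [0,0,0,0,0,0,0,0,0,0,0,0], "grip": 0}}

```text
time: 9.55
ee_pos: [0.5527, 0.0094, 0.1388]
eef_rot: [0.041, 0.999, 0.0, -0.0]
ft_force: [-1.1, 0.3, 0.2]
width: 0.0868
grip_force: 0.0
```

Emit:
{"name": "step_arm", "arguments": {"delta_pos": [[0.3,-0.9,0],[0.3,-0.9,0],[0.3,-0.9,0],[0,-0.4,0],[0,0,0],[0,0,0]], "turn": [0,0,0,0,0,0]}}

```text
time: 10.15
ee_pos: [0.5752, -0.0656, 0.1385]
eef_rot: [0.04, 0.999, 0.0, -0.0]
ft_force: [0.4, -0.1, 0.6]
width: 0.0871
grip_force: 0.0
```

```bash
python3 - <<'E'
from h import *
print(read_state()["ee_pos"])
T=camera("top");np.savez("top3.npz",**T);c=camera("scene");np.savez("scene3.npz",**c)
a=T["image"][110:220,160:310,::-1];b=c["image"][150:260,200:350,::-1]
cv2.imwrite("pics/c3.png",cv2.resize(np.vstack([a]),None,fx=5,fy=5,interpolation=cv2.INTER_CUBIC))
E
```

```text
[ 0.57524025 -0.06557782  0.13845001]
```

View pics/c3.png

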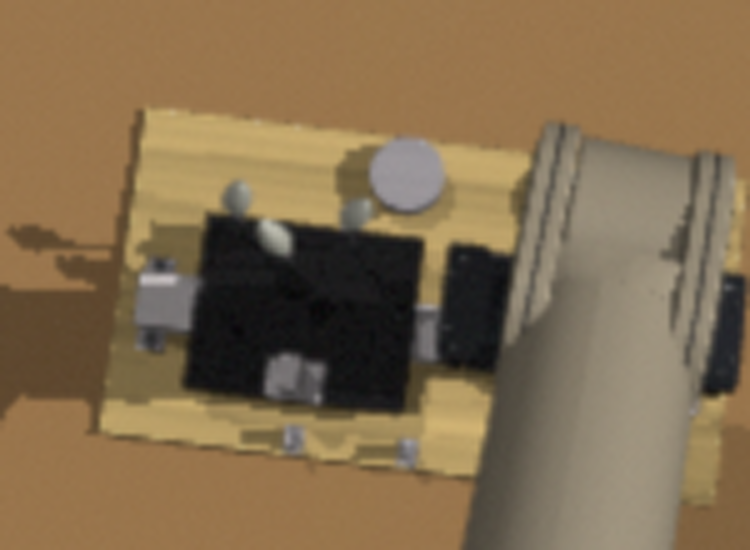

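The tab at crop (290,378) now lines up with the next-station marker at (293,438). I'll check that numerically.

```bash
python3 - <<'E'
from h import *
T=dict(np.load("top3.npz"));T0=dict(np.load("top0.npz"))
ey=np.array([.081,.9967])
def blob(T,lo,hi,box):
    W=cloud(T);x0,y0,x1,y1=box;S=W[y0:y1,x0:x1].reshape(-1,3);m=(S[:,2]>lo)&(S[:,2]<hi);p=S[m];return p.mean(0)*1000,m.sum()
a,_=blob(T0,.098,.125,(228,180,242,194));b,_=blob(T,.098,.125,(210,178,230,194));print(a,b,(b-a)[:2]@ey)
W=cloud(T)
for n,(cx,cy) in {"next":(218.8,197),"left":(241.6,199.8)}.items():
    x,y=int(cx),int(cy);S=W[y-5:y+6,x-4:x+6].reshape(-1,3);p=S[(S[:,2]>.035)&(S[:,2]<.06)]*1000;print(n,p.mean(0),len(p),(b[:2]-p.mean(0)[:2])@ey)
t=lambda x,y,z:(ray(T,160+(x+.5)/5-.5,110+(y+.5)/5-.5,z)*1000)[:2]
bc=np.array([t(210,214,.063),t(424,238,.063),t(404,411,.063),t(184,388,.063)]);print(bc.mean(0),(bc.mean(0)-np.array([593.4,69.6]))@ey, "edge to hole",((bc[1]+bc[2])/2-np.array([579.5,12.6]))@ey)
E
```

```text
[544.83774612  74.44448547 108.21202018] [550.11536466 136.10036754 109.10659491] 61.879904761075856
next [512.21203831 139.75014348  46.40342412] 7 -0.567562244939444
left [504.09629482  54.81480498  49.98150316] 5 84.74486485632693
[600.12668728 130.10617089] 60.851362198438764 edge to hole 40.25584194840086
```

The carrier is in its station: the tab is within about 0.5 mm of the marker line, and the 84.7 mm to the other marker checks out. Now the knob.

Emit:
{"name": "step_arm", "arguments": {"delta_pos": [[-0.04,-0.19,-0.5],[0,0,-1],[0,0,-0.8],[0,0,0],[0,0,0]], "turn": [0,0,0,0,0]}}

```text
time: 10.75
ee_pos: [0.5744, -0.0711, 0.0809]
eef_rot: [0.04, 0.999, -0.0, -0.0]
ft_force: [0.2, -0.5, 0.5]
width: 0.087
grip_force: 0.0
```

Emit:
{"name": "step_arm", "arguments": {"delta_pos": [[0,0,-0.3],[0,0,0],[0,0,0]], "turn": [0,0,0]}}

```text
time: 11.05
ee_pos: [0.5748, -0.0712, 0.0739]
eef_rot: [0.041, 0.999, 0.0, 0.0]
ft_force: [0.8, 0.2, 0.2]
width: 0.0871
grip_force: 0.0
```

Emit:
{"name": "step_arm", "arguments": {"delta_pos": [[0,0,0],[0,0,0],[0,0,0],[0,0,0],[0,0,0],[0,0,0],[0,0,0],[0,0,0],[0,0,0],[0,0,0],[0,0,0]], "turn": [0,0,0,0,0,0,0,0,0,0,0], "grip": 1, "newtons": 35}}

```text
time: 12.15
ee_pos: [0.5746, -0.0711, 0.0736]
eef_rot: [0.041, 0.999, 0.0, -0.0]
ft_force: [-0.0, 0.5, -0.1]
width: 0.0245
grip_force: 35.0
```

Emit:
{"name": "step_arm", "arguments": {"delta_pos": [[0,0,0.1],[0,0,0.2],[0,0,0],[0,0,0]], "turn": [0,0,0,0]}}

```text
time: 12.55
ee_pos: [0.5745, -0.0712, 0.0809]
eef_rot: [0.041, 0.999, 0.0, -0.0]
ft_force: [1.6, 0.8, -8.4]
width: 0.0247
grip_force: 35.0
```

Emit:
{"name": "step_arm", "arguments": {"delta_pos": [[0,0,0.15],[0,0,0.12],[0,0,0],[0,0,0]], "turn": [0,0,0,0]}}

```text
time: 12.95
ee_pos: [0.5745, -0.0712, 0.0877]
eef_rot: [0.041, 0.999, 0.0, -0.0]
ft_force: [2.4, 0.4, -9.4]
width: 0.0246
grip_force: 35.0
```

```bash
python3 - <<'E'
from h import *
print(read_state()["ee_pos"],read_state()["ft_force"],read_state()["width"])
c=camera("scene");a=c["image"][150:230,190:290,::-1]
cv2.imwrite("pics/s4.png",cv2.resize(a,None,fx=7,fy=7,interpolation=cv2.INTER_CUBIC))
E
```

```text
[ 0.57449261 -0.07115457  0.08771448] [ 2.38146601  0.40390162 -9.40109357] 0.024578962936549324
```

View pics/s4.png

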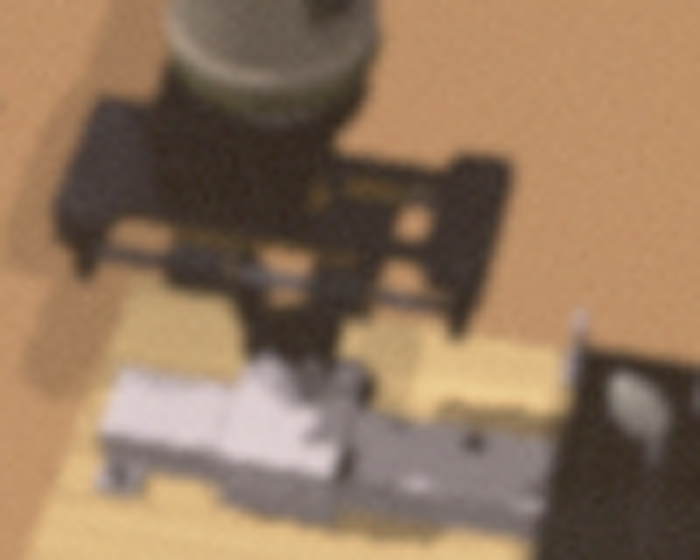

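The knob is held and raised, and the next hole is visible at (475,440), so I'll slide.

Emit:
{"name": "step_arm", "arguments": {"delta_pos": [[0.02,0.25,0],[0.04,0.5,0],[0.04,0.5,0],[0.04,0.5,0],[0.04,0.5,0],[0.04,0.5,0],[0.03,0.4,0],[0.01,0.2,0],[0,0,0],[0,0,0],[0,0,0]], "turn": [0,0,0,0,0,0,0,0,0,0,0]}}

```text
time: 14.1
ee_pos: [0.582, 0.0147, 0.0882]
eef_rot: [0.04, 0.999, 0.001, 0.001]
ft_force: [6.8, 0.6, -9.5]
width: 0.0251
grip_force: 35.0
```

Emit:
{"name": "step_arm", "arguments": {"delta_pos": [[0.04,-0.04,0],[0,0,0],[0,0,0]], "turn": [0,0,0]}}

```text
time: 14.4
ee_pos: [0.582, 0.0124, 0.0877]
eef_rot: [0.04, 0.999, 0.0, -0.0]
ft_force: [2.6, 0.5, -8.7]
width: 0.0248
grip_force: 35.0
```

Emit:
{"name": "step_arm", "arguments": {"delta_pos": [[0,0,-0.1],[0,0,-0.1],[0,0,0],[0,0,0]], "turn": [0,0,0,0]}}

```text
time: 14.8
ee_pos: [0.582, 0.0115, 0.0828]
eef_rot: [0.041, 0.999, 0.0, -0.0]
ft_force: [2.0, 1.2, -7.2]
width: 0.0248
grip_force: 35.0
```

Emit:
{"name": "step_arm", "arguments": {"delta_pos": [[0,0.06,0],[0,0,0],[0,0,0]], "turn": [0,0,0]}}

```text
time: 15.1
ee_pos: [0.582, 0.0125, 0.0828]
eef_rot: [0.041, 0.999, -0.0, -0.0]
ft_force: [1.6, -1.1, -8.4]
width: 0.0245
grip_force: 35.0
```

Emit:
{"name": "step_arm", "arguments": {"delta_pos": [[0,0,-0.1],[0,0,0],[0,0,0]], "turn": [0,0,0]}}

```text
time: 15.4
ee_pos: [0.5821, 0.0129, 0.0803]
eef_rot: [0.041, 0.999, -0.0, -0.0]
ft_force: [0.9, -1.6, -7.3]
width: 0.025
grip_force: 35.0
```

Emit:
{"name": "step_arm", "arguments": {"delta_pos": [[0,0,-0.1],[0,0,-0.1],[0,0,0],[0,0,0]], "turn": [0,0,0,0]}}

```text
time: 15.8
ee_pos: [0.5822, 0.0131, 0.0753]
eef_rot: [0.041, 0.999, 0.0, -0.0]
ft_force: [1.3, -1.6, -5.3]
width: 0.0248
grip_force: 35.0
```

Emit:
{"name": "step_arm", "arguments": {"delta_pos": [[0,0,-0.08],[0,0,0],[0,0,0]], "turn": [0,0,0]}}

```text
time: 16.1
ee_pos: [0.5823, 0.0131, 0.0736]
eef_rot: [0.041, 0.999, 0.0, 0.0]
ft_force: [0.0, -1.8, -0.5]
width: 0.0251
grip_force: 35.0
```

Emit:
{"name": "step_arm", "arguments": {"delta_pos": [[0,0,-0.03],[0,0,0],[0,0,0],[0,0,0]], "turn": [0,0,0,0]}}

```text
time: 16.5
ee_pos: [0.5824, 0.0132, 0.0735]
eef_rot: [0.041, 0.999, 0.0, 0.0]
ft_force: [-4.3, -1.3, 5.9]
width: 0.025
grip_force: 35.0
```

```bash
python3 - <<'E'
from h import *
s=read_state();print(s["ee_pos"],s["ft_force"],s["width"],np.abs(s["joint_vel"]).max())
T=camera("top");np.savez("top5.npz",**T)
a=T["image"][110:220,160:310,::-1];cv2.imwrite("pics/c5.png",cv2.resize(a,None,fx=5,fy=5,interpolation=cv2.INTER_CUBIC))
T3=dict(np.load("top3.npz"));g=lambda T:T["image"].astype(int).sum(2)
for v in(155,160,170,180): print(v,g(T)[v,195:206].tolist(),g(T3)[v,195:206].tolist())
E
```

```text
[0.58241396 0.01317976 0.07348504] [-4.30314283 -1.31781306  5.94901187] 0.024962217701954347 0.0022294392805954173
155 [286, 284, 285, 281, 283, 283, 154, 80, 50, 63, 75] [290, 288, 287, 287, 292, 289, 157, 77, 59, 61, 75]
160 [265, 270, 263, 267, 257, 145, 78, 59, 69, 64, 65] [275, 269, 268, 267, 255, 148, 86, 66, 73, 66, 63]
170 [350, 348, 344, 268, 130, 67, 57, 69, 60, 66, 48] [350, 358, 350, 271, 135, 74, 57, 66, 59, 63, 54]
180 [269, 257, 145, 76, 57, 61, 63, 61, 61, 70, 54] [269, 262, 148, 76, 49, 56, 54, 56, 67, 62, 62]
```

View pics/c5.png

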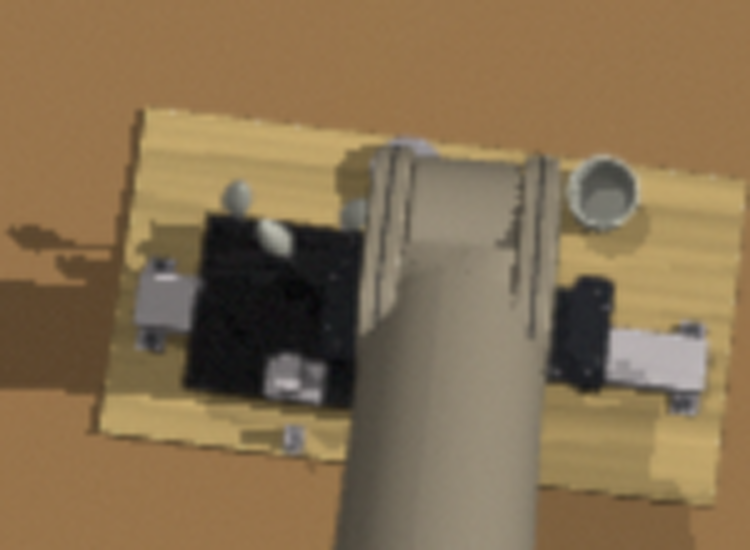

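The carrier's edge and tab at (290,378) are unchanged. The pin is at its original height and bottoms firmly, and the knob is still held. Handing in.

```bash
python3 -c "
from bench import *
print(close_job())"
```

```text
the job is handed in; nothing more can be done
None
```

The job is handed in at about 16.5 s: the carrier sits in the next station, the backstop is at the next hole with its pin fully down, and the gripper still holds the knob.

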